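Draw a latch bolt with a hook and gauge its keeper

ROBOT

A 6-joint arm with a two-finger parallel gripper is mounted at the origin on a cart in front of the work surface, level with it; the furniture and walls round the work are solid. World frame = base frame: x ahead of the robot, y to its left, z up, the work surface at z = 0. Lengths are in mm, angles in rad, forces in N, time in s.
With the tool pointing down it reaches from about 150 to 775 mm from the base axis. Payload 6.1 kg.
Tool frame: the origin (TCP) lies midway between the tips of the shut fingers; the grasp point (between the pads) lies 19 mm behind it; z points along the fingers, y is the line along which they close (so a half turn about z gives the same grasp; the last joint's range is limited). The gripper opens to 85 mm and grips with 20 to 120 N. Pads are 22 mm wide; open, the fingers measure 114 mm over their backs; the gripper's body (76 mm by 85 mm) begins 54 mm behind the grasp point. The pads swing forward as they close: fully open they stand 13 mm farther back than shut.
Start: joints at [-1.234, 0.126, -0.04, 1.405, 0, 1.571], TCP at [173.489, -495.489, 231.295] pointing down, gripper open.
Joint ranges: [-2.72, 2.72], [-0.95, 1.95], [-1.27, 1.35], [-1.78, 2.02], [-1.46, 1.47], [-3.14, 3.14]. Speed limits (rad/s): [2.39, 2.39, 3.01, 3.14, 3.14, 3.14].

INTERFACE

Orientations are given as [roll, pitch, yaw] about the fixed x, y, z axes, in that order (R = Rz(yaw) Ry(pitch) Rx(roll)).
In Python, from station import manip gives the robot as it stands. The module is installed in compiled form; this text tells all that it offers.
- The arm moves only by the tool servo_tool, never from a script. Its argument "motion" is one flat list of numbers, 5 for each row, row after row: the shift along the tool's x, y, z in mm, then the turn about the tool's z in rad, then the opening, from 0 (shut) to 1 (fully open). In form: [x, y, z, turn, claw, x, y, z, turn, claw, ...]. A call has 1 to 5 rows; each row shifts and turns the commanded pose from where the row before left it, along the tool's axes as they then stand; what a row does not reach is not made up. A row lasts 1/12 s, in which the tool goes at most 41.7 mm and 7.16 degrees, less where a joint would pass 70% of its speed; a pose out of reach is approached as far as the arm can. A call with a gripper value outside its range is refused whole. The fingers move at their own pace and stop on an object; the grip force is fixed at half the most. Time passes only in rows, so rows that do not move let the fingers close. It gives the time, the measured TCP pose, the force, the opening and the grip force at its end, in the units of the state.
- manip.observe(): the state, without advancing time (a new reading comes with each control period).
- manip.camera(name): name is "side" or "top"; returns the picture (384x512x3 uint8, red, green, blue); there is no depth.
- manip.get_calibration(name): a dict with "K" (3x3 intrinsics, pixels), "world_from_camera" (4x4, takes a point from camera to world coordinates). Camera axes: x right, y down, z forward; pixel columns grow to the right and rows downward; lengths in mm; the calibration is good to about 2 mm. A picture is of the moment at which its call begins. get_calibration takes no time and is no camera call.
- manip.close_job(): hands the job in; it is judged then, once.
Trained networks look in the newest picture that a camera, given by its name, has taken for a name from the list of things; names that differ only in an ending like _2 or _b are one class to them, and where a whole thing is asked for, a point or a joint stands for the part that bears it (a point fixed in the world has none). Each returns a list of dicts, best first, with "p" (0 to 1); they miss things now and then, are a little off and sometimes report something else, mostly with a low value. They report only what shows in the picture. A call takes as long as a camera call.
- manip.regions_of(name, camera): "pixels" (384x512 bool, what is visible of it) and "bbox" ([left, top, right, bottom] in pixels, round what is visible of it).
- manip.landmark_of(name, camera): "pixel" ([column, row] in pixels: a listed point, or the origin of a listed thing).
The state is a dict: "t": time; "joint_pos": joint angles; "joint_vel": joint speeds; "joint_efforts": joint torques, N m; "position": TCP position; "orientation": TCP orientation; "ft_force": force on the tool from outside, world axes, zero at the start; "wrist_torque": the same for the moment, N m; "grip_width": finger opening in mm; "gripper_force": force on a finger pad.
Only numpy, scipy, OpenCV 4.12 (cv2) and the standard library are available. Lean on these libraries where they do the work, as an engineer would, in place of code of your own. Each camera call takes 0.05 s, during which the arm holds its last target. There are 200 camera calls.

TASK

The slide latch on the plywood board is shot: with the hooked rod, reach into the open end of its roofed case and draw the bolt all the way back out of the keeper, then stand the hook back down on the board clear of the latch. Then slide the flat gauge blade into the keeper slot from the outside until its two ears are level with the keeper's face, and let go, leaving it there. Do not touch the bolt with the fingers, and leave the mallet, the screwdriver and the spanner where they are.

Things in the scene. Friction and masses are not known exactly. Their poses are not given: they have to be found in the camera images.
- latch: Slide latch fixed on the board, 82 x 130 mm (x, y), 51 mm high; origin: centre of its underside. +y runs along the bolt from keeper to case; z up; yaw within 0.2 rad of 0, so the case opens to the robot's left and the keeper's slot faces right. Dark keeper block: y -65 to -23 mm, 60 wide, 44 high. Open bay showing the bolt: y -23 to -5. Bright roofed case: y -5 to 65, 78 wide.
- keeper_mouth (a point): Centre of the slot's mouth in the keeper's outer face (latch x 0, y -65, z 13.5 mm). Axes as the latch; +y points into the slot, which runs straight through the keeper: 26 mm wide in x, 5 mm high (11 to 16 mm above the board), 42 mm deep.
- case_mouth (a point): Centre of the case's open end (latch x 0, y 65, z 28 mm); axes as the latch, -y points in. The case is a tunnel 68 mm wide inside, clear from z 16 (top of the bolt) to the roof's underside at 46 mm; roof 5 mm thick with a 12 mm wide viewing slit over the lug.
- bolt (a joint): Travel of the bolt, m: 0 = fully shot (its nose fills the slot to 4 mm inside the keeper's outer face), 0.038 = fully drawn towards the case's open end (+y), slot clear. It starts at 0 to 0.006. It needs about 3 N and stays where it is left.
- bolt_lug (a point): Upright round steel lug on the bolt inside the case, by which it is drawn, 10 mm diameter. Point on its axis 28 mm above the board, at latch x 0, y = 17 mm + bolt travel; the lug stands from z 15.5 to 40 mm. Fully shot it is 48 mm inside the case's open end, fully drawn 10 mm inside.
- hook_grip (a point): Loose hooked rod standing on a 34 x 28 x 4 mm foot plate. Point: centre of its stem, 23 mm above the underside; stem 26 (x) x 14 (y) mm, top at 42 mm; grip across the 14 mm. x runs from stem to hooked end, z up. The level rod, 6 mm thick, centreline 5 mm below this point, bends square to +y (its left) 115 mm ahead of it; the bent foot's tip is 17 mm off the rod's centreline.
- hook_foot (a point): Middle of the hooked rod's bent foot (6 mm thick): 115 mm ahead (+x) of hook_grip, 7 mm to its left (+y), 5 mm lower. Axes as hook_grip.
- gauge_grip (a point): Loose flat gauge with the same stem and foot plate as the hook. Point: centre of the stem, 23 mm above the underside; grip across its 14 mm (y). x runs from stem to blade tip, z up. Level blade 16 mm wide, 3 thick, 12 to 15 mm above the underside (slot height when standing on the board); tip 92 mm ahead of this point. Two small ears at 62 mm ahead mark the depth.
- gauge_ears (a point): Middle of the blade at the front edge of its two ears: 62 mm ahead of gauge_grip, 9.5 mm lower, 30 mm behind the tip. The ears are 22 mm over both and also fit in the slot, so they do not stop the blade. Axes as gauge_grip.
- mallet_mid (a point): Bystander: mallet with a wooden handle standing on its black rubber head, 72 mm diameter, 184 mm high; point half-way up its axis, 92 mm above the board; z along the handle.
- driver_mid (a point): Bystander: screwdriver with a blue handle, 200 mm long, 26 mm thick, lying near the board's right edge; its centre, y along it.
- board: Fixed plywood work board, 320 x 600 mm (x, y), on which everything stands; origin: centre of its underside at z = 0; its level top is at z = 0.064 m. The heights given as above the board are above that top.
- spanner_mid (a point): Bystander: small steel combination spanner lying flat, 150 x 24 x 6 mm; its centre, y along it.
- hook: The whole hooked rod; origin on its underside, 55 mm ahead (+x) of hook_grip's stem centre. Axes as hook_grip.
- gauge: The whole flat gauge; origin on its underside, 50 mm ahead (+x) of gauge_grip's stem centre. Axes as gauge_grip.

How it is judged:
By the outcome, as a careful person would: the job done as asked, in the order asked, and still so for the second after the job is handed in, with the robot touching nothing.
It also fails if it takes over 72 s, if anything falls off the work surface, if the arm or the gripper's body presses on something with over 40 N, if the wrist force passes 120 N, or if a joint passes its speed limit or range.

## Working session

There is one attempt and no reset: what is moved stays moved. The work goes in short steps, Python scripts to look and compute and a tool call to move; the robot and the scene stay as the last step left them, time stands still between calls to the robot, and variables do not carry over. Pictures are saved under pics/ and viewed, at most 13 in all, crops included, and the job is handed in when it is done.

Besides the shell and the picture viewer there is one more tool, called after "Request:" as name(argument=value, ...) on one line, values as JSON. servo_tool: Moves the arm, as the interface text tells. Its arguments: {"type":"object","properties":{"motion":{"type":"array"}},"required":["motion"]}

```bash
mkdir -p pics
cat > h.py <<'E'
from station import manip
import numpy as np, cv2
T=64.
def ray(cam,px):
    c=manip.get_calibration(cam);K=np.array(c["K"]);W=np.array(c["world_from_camera"])
    d=W[:3,:3]@np.linalg.inv(K)@np.array([px[0],px[1],1.]);return W[:3,3],d
def onz(cam,px,z):
    o,d=ray(cam,px);return o+d*(z-o[2])/d[2]
def proj(cam,P):
    c=manip.get_calibration(cam);K=np.array(c["K"]);W=np.linalg.inv(np.array(c["world_from_camera"]))
    q=K@(W[:3,:3]@np.array(P,float)+W[:3,3]);return q[:2]/q[2]
def tri(pa,pb):
    oa,da=ray("top",pa);ob,db=ray("side",pb)
    A=np.stack([da,-db],1);s=np.linalg.lstsq(A,ob-oa,rcond=None)[0]
    a=oa+da*s[0];b=ob+db*s[1];return (a+b)/2,np.linalg.norm(a-b)
E
cat > m1.py <<'E'
from h import *
ims={}
for c in("top","side"):
    ims[c]=manip.camera(c)
    print(c,np.round(np.array(manip.get_calibration(c)["world_from_camera"])[:3,3]))
    cv2.imwrite(f"pics/{c}0.png",cv2.resize(ims[c][:,:,::-1],(800,600),interpolation=cv2.INTER_CUBIC))
Z=dict(latch=0,keeper_mouth=13.5,case_mouth=28,bolt_lug=28,hook_grip=23,hook_foot=18,gauge_grip=23,gauge_ears=13.5,mallet_mid=92,driver_mid=13,spanner_mid=3,hook=0,gauge=0)
for n,z in Z.items():
    px={}
    for c in("top","side"):
        r=manip.landmark_of(n,c)
        if r: px[c]=r[0]["pixel"]; print(n,c,round(r[0]["p"],2),np.round(px[c]),"onz",np.round(onz(c,px[c],T+z),1))
    if len(px)==2: print("   tri",[np.round(v,1) for v in tri(px["top"],px["side"])])
o=manip.observe();print(o["t"],o["position"],o["orientation"],o["grip_width"])
E
python3 m1.py
```

```text
top [355. -74. 970.]
side [262. 821. 825.]
latch top 0.6 [248. 170.] onz [574.9 -82.5  64. ]
latch side 0.86 [228. 195.] onz [590.3 -93.1  64. ]
   tri [array([579.4, -81.4,  73.1]), np.float64(13.1)]
keeper_mouth top 0.75 [278. 171.] onz [ 570.1 -153.2   77.5]
keeper_mouth side 0.74 [244. 178.] onz [ 565.6 -153.1   77.5]
   tri [array([ 567.9, -153.5,   77.5]), np.float64(4.3)]
case_mouth top 0.81 [222. 161.] onz [589.5 -23.2  92. ]
case_mouth side 0.69 [196. 274.] onz [563.6 207.8  92. ]
   tri [array([ 663.9,   -7.5, -165.8]), np.float64(10.9)]
bolt_lug top 0.46 [238. 166.] onz [579.3 -60.1  92. ]
hook_grip top 0.83 [306. 208.] onz [ 480.1 -215.7   87. ]
hook_foot top 0.62 [352. 222.] onz [ 448.8 -324.1   82. ]
gauge_grip top 0.83 [195. 220.] onz [452.6  38.3  87. ]
gauge_grip side 0.89 [269. 233.] onz [448.2  46.   87. ]
   tri [array([451.7,  38.9,  80.3]), np.float64(3.4)]
gauge_ears top 0.72 [172. 224.] onz [444.3  92.4  77.5]
gauge_ears side 0.85 [267. 254.] onz [439.  104.1  77.5]
   tri [array([443.5,  94.1,  67. ]), np.float64(3.8)]
mallet_mid top 0.17 [238. 165.] onz [565.  -60.8 156. ]
mallet_mid side 0.9 [298. 180.] onz [407.4 -75.2 156. ]
   tri [array([478.1, -59.5, 188.3]), np.float64(152.2)]
driver_mid top 0.58 [371. 170.] onz [ 572.9 -376.1   77. ]
driver_mid side 0.61 [260. 139.] onz [ 573.5 -358.9   77. ]
   tri [array([ 577.8, -380.7,   63.1]), np.float64(3.0)]
spanner_mid top 0.72 [325. 222.] onz [ 450.2 -263.3   67. ]
spanner_mid side 0.51 [196. 274.] onz [575.  186.9  67. ]
   tri [array([ 642.1, -299.7, -433. ]), np.float64(310.7)]
hook top 0.87 [321. 220.] onz [ 456.  -255.8   64. ]
hook side 0.52 [292. 167.] onz [ 455.  -255.4   64. ]
   tri [array([ 455.6, -255.9,   63.6]), np.float64(0.9)]
gauge side 0.62 [268. 253.] onz [440.4  87.5  64. ]
1.4 [ 173.46583128 -495.49401048  231.28859197] [-3.14158032e+00  4.50749133e-05  3.36769117e-01] 85.24895200309575
```

View pics/top0.png

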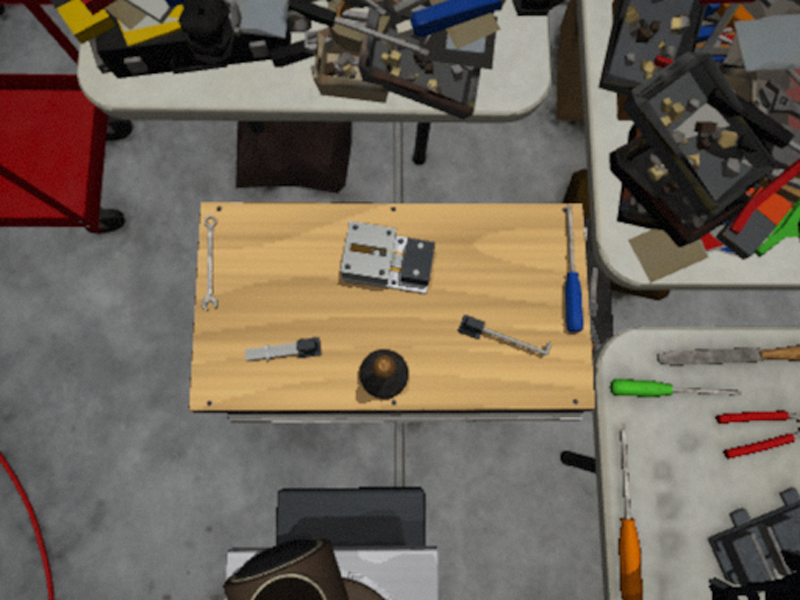

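View pics/side0.png

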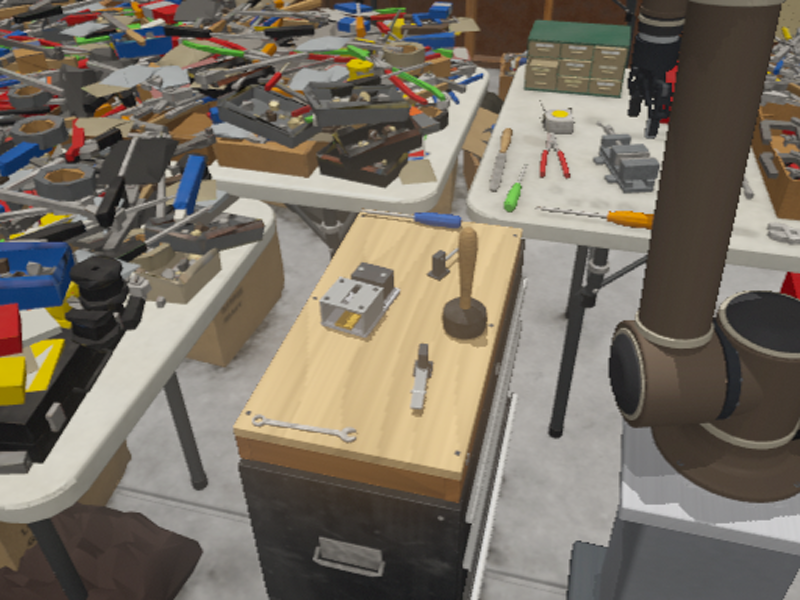

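Top view (800×600 scale): latch about (388,258), with case left and keeper right. The hook stem is at (470,325) with its foot at (547,348), and the gauge stem is at (308,347) with its tip at (247,354). The mallet is at (384,372), spanner at (210,262) and driver at (573,270). The side view agrees. Next I refine the poses with an overlay.

```bash
cat > m2.py <<'E'
from h import *
from scipy.optimize import least_squares
im=manip.camera("top")
for n in("hook","gauge","mallet_mid","spanner_mid"):
    for r in manip.regions_of(n,"top")[:1]:
        ys,xs=np.nonzero(r["pixels"]);print(n,round(r["p"],2),r["bbox"],len(xs),"rect",cv2.minAreaRect(np.c_[xs,ys].astype(np.float32)))
        print("   bbox world@64", np.round(onz("top",r["bbox"][:2],64)),np.round(onz("top",r["bbox"][2:],64)))
ys=[]
for _ in range(3):
    manip.camera("top")
    ys.append([manip.landmark_of(n,"top")[0]["pixel"] for n in("keeper_mouth","case_mouth","hook_grip","hook_foot","gauge_grip","gauge_ears")])
m=np.mean(ys,0);print(np.round(np.std(ys,0),2).tolist())
for p,z in zip(m,(13.5,28,23,18,23,13.5)):print(np.round(onz("top",p,T+z),1))
lp=(579.8,-88.2,-.148)
def pts(pose,L):
    x,y,a=pose;c,s=np.cos(a),np.sin(a)
    return [proj("top",(x+c*u-s*v,y+s*u+c*v,T+w)) for u,v,w in L]
sc=8;x0,y0=210,135
def crop(x0,y0,w,h,sc):return cv2.resize(im[y0:y0+h,x0:x0+w,::-1],None,fx=sc,fy=sc,interpolation=cv2.INTER_CUBIC)
A=crop(210,135,75,56,10)
for L in ([(-39,-5,51),(39,-5,51),(39,65,51),(-39,65,51)],[(-30,-65,44),(30,-65,44),(30,-23,44),(-30,-23,44)]):
    q=((np.array(pts(lp,L))+.5-(210,135))*10).astype(int);cv2.polylines(A,[q],True,(0,0,255),1)
cv2.imwrite("pics/latch.png",A)
B=np.vstack([crop(150,200,66,35,8),crop(290,195,66,35,8)]);cv2.imwrite("pics/tools.png",B)
E
python3 m2.py
```

```text
hook 0.76 [295.1, 205.2, 355.9, 225.8] 282 rect ((324.03997802734375, 215.82359313964844), (60.707069396972656, 11.9861421585083), 18.778032302856445)
   bbox world@64 [ 490. -195.   64.] [ 441. -337.   64.]
gauge 0.67 [157.6, 218.1, 205.8, 229.9] 414 rect ((181.5, 222.0), (12.0, 47.0), 90.0)
   bbox world@64 [459. 128.  64.] [432.  15.  64.]
mallet_mid 0.85 [231.6, 226.4, 258.3, 255.7] 727 rect ((246.0, 238.5), (29.0, 30.0), 90.0)
   bbox world@64 [440. -45.  64.] [ 372. -107.   64.]
spanner_mid 0.72 [294.6, 205.3, 352.6, 227.1] 226 rect ((323.3499755859375, 215.4500274658203), (58.502132415771484, 10.75174331665039), 18.43494987487793)
   bbox world@64 [ 490. -193.   64.] [ 438. -329.   64.]
[[0.85, 0.59], [1.03, 0.71], [1.7, 1.38], [0.47, 1.22], [1.08, 0.49], [0.98, 0.22]]
[ 572.8 -149.    77.5]
[596.3 -20.9  92. ]
[ 483.  -206.8   87. ]
[ 451.6 -327.4   82. ]
[450.5  36.1  87. ]
[436.   97.4  77.5]
```

View pics/latch.png

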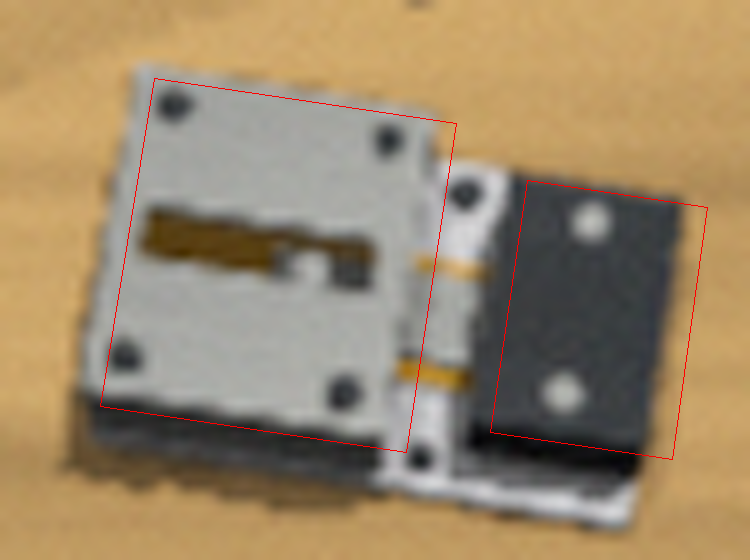

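View pics/tools.png

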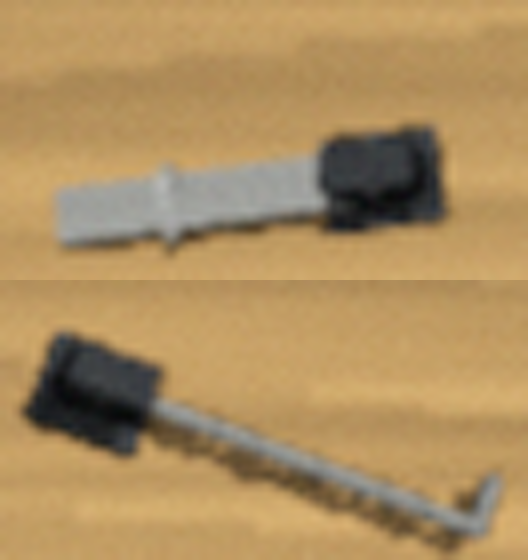

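```bash
cat > m3.py <<'E'
from h import *
from scipy.optimize import least_squares
def fit(cam,L,P,sc,off,p0,dy=0):
    P=(np.array(P,float)-(0,dy))/sc-.5+np.array(off);L=np.array(L,float)
    def f(p):
        c,s=np.cos(p[2]),np.sin(p[2])
        return np.ravel([proj(cam,(p[0]+c*u-s*v,p[1]+s*u+c*v,T+w)) for u,v,w in L]-P)
    r=least_squares(f,p0);print(np.round(r.x,3),np.round(r.fun.reshape(-1,2),1).tolist());return r.x
if __name__=="__main__":
    fit("top",[(39,65,51),(39,-5,51),(-39,-5,51),(-39,65,51),(30,-65,44),(-30,-65,44),(-30,-23,44),(30,-23,44)],
     [(140,68),(437,112),(390,440),(88,395),(685,203),(640,440),(475,428),(518,176)],10,(210,135),(580,-88,-.148))
    fit("top",[(0,0,42),(92,8,15),(92,-8,15),(60,0,15)],[(368,165),(65,244),(58,188),(171,207)],8,(150,200),(450,36,1.7))
    fit("top",[(0,0,42),(115,17,20),(115,0,20)],[(112,378),(493,478),(480,526)],8,(290,195),(480,-210,-1.87),280)
E
python3 m3.py
```

```text
[ 5.82179e+02 -8.41330e+01 -1.54000e-01] [[-0.2, -0.1], [0.3, 0.2], [-0.2, 0.2], [-0.6, -0.0], [0.5, -0.4], [1.4, 1.0], [-0.3, -0.6], [-0.8, -0.4]]
[449.788  34.058   1.699] [[0.2, 0.1], [-0.3, 0.2], [-0.1, 0.2], [0.1, -0.5]]
[ 480.138 -208.138   -1.932] [[0.1, 0.0], [0.3, -0.5], [-0.4, 0.4]]
```

Request:
servo_tool(motion=[32,-14.2,0,0,1,32,-14.2,0,0,1,32,-14.2,0,0,1,32,-14.2,0,0,1,32,-14.2,0,0,1])

```text
t: 3.12
position: [301.9, -374.4, 231.4]
orientation: [3.141, -0.0, 0.336]
ft_force: [0.2, 0.0, 0.0]
grip_width: 85.5
gripper_force: 0.0
```

Request:
servo_tool(motion=[32,-14.2,0,0,1,32,-14.2,0,0,1,32,-14.2,0,0,1,32,-14.2,0,0,1,32,-14.2,0,0,1])

```text
t: 3.53
position: [429.6, -254.3, 231.5]
orientation: [3.141, -0.0, 0.337]
ft_force: [0.8, -0.6, -0.5]
grip_width: 85.6
gripper_force: 0.0
```

Request:
servo_tool(motion=[32,-14,0,0,1,32,-14,0,0,1,0,0,15,-0.1247,1,0,0,15,-0.1247,1,0,0,15,-0.1247,1])

```text
t: 3.95
position: [480.5, -207.4, 185.8]
orientation: [3.141, -0.0, 0.719]
ft_force: [0.7, 0.4, 0.0]
grip_width: 85.2
gripper_force: 0.0
```

Request:
servo_tool(motion=[0,0,15,-0.1247,1,0,0,15,-0.1247,1,0,0,15,-0.1247,1,0,0,15,-0.1247,1,0,0,0,0,1])

```text
t: 4.37
position: [478.2, -207.4, 123.4]
orientation: [-3.137, -0.0, 1.213]
ft_force: [0.2, 0.5, -0.4]
grip_width: 85.4
gripper_force: 0.0
```

Request:
servo_tool(motion=[0,0,18,0,1,0,0,18,0,1,0,0,18,0,1,0,0,0,0,1,0,0,0,0,0])

```text
t: 4.78
position: [479.4, -208.0, 72.5]
orientation: [-3.14, -0.0, 1.207]
ft_force: [-0.3, 0.0, 0.3]
grip_width: 75.6
gripper_force: 0.0
```

Request:
servo_tool(motion=[0,0,0,0,0,0,0,0,0,0,0,0,0,0,0,0,0,0,0,0,0,0,0,0,0])

```text
t: 5.2
position: [480.2, -208.3, 73.1]
orientation: [3.14, -0.0, 1.209]
ft_force: [-4.8, 3.4, 11.0]
grip_width: 13.3
gripper_force: 58.6
```

Request:
servo_tool(motion=[0,0,0,0,0,0,0,0,0,0,0,0,0,0,0,0,0,0,0,0,0,0,0,0,0])

```text
t: 5.62
position: [480.2, -208.3, 73.1]
orientation: [3.14, -0.0, 1.21]
ft_force: [-0.3, 1.2, 4.3]
grip_width: 13.4
gripper_force: 59.2
```

Request:
servo_tool(motion=[0,0,-15,0,0,0,0,-32,0,0,0,0,-32,0,0,0,0,-32,0,0,0,0,-32,0,0])

```text
t: 6.03
position: [479.1, -207.9, 216.2]
orientation: [-3.14, -0.0, 1.21]
ft_force: [0.7, -0.7, -0.7]
grip_width: 13.1
gripper_force: 58.5
```

Request:
servo_tool(motion=[34.8,-1.7,0,0,0,34.8,-1.7,0,0,0,34.8,-1.7,0,0,0,34.8,-1.7,0,0,0,34.8,-1.7,0,0,0])

```text
t: 6.45
position: [533.2, -40.9, 214.9]
orientation: [-3.141, 0.0, 1.209]
ft_force: [0.8, -1.0, -1.7]
grip_width: 13.2
gripper_force: 58.8
```

Request:
servo_tool(motion=[34.8,-1.7,0,0,0,34.8,-1.7,0,0,0,34.8,-1.7,0,0,0,34.8,-1.7,0,0,0,34.8,-1.7,0,0,0])

```text
t: 6.87
position: [586.7, 125.1, 214.7]
orientation: [-3.141, 0.001, 1.21]
ft_force: [0.8, 0.6, -1.2]
grip_width: 13.3
gripper_force: 58.8
```

Request:
servo_tool(motion=[0,0,28,-0.1035,0,0,0,28,-0.1035,0,0,0,28,0,0,0,0,28,0,0,0,0,0,0,0])

```text
t: 7.28
position: [582.9, 122.8, 96.7]
orientation: [-3.132, 0.004, 1.417]
ft_force: [-1.5, -0.3, -2.4]
grip_width: 13.2
gripper_force: 58.7
```

```bash
cat > m4.py <<'E'
from h import *
import sys
n=sys.argv[1]
a=manip.camera("top");b=manip.camera("side")
def crop(im,x0,y0,w,h,sc):return cv2.resize(im[y0:y0+h,x0:x0+w,::-1],None,fx=sc,fy=sc,interpolation=cv2.INTER_CUBIC)
A=crop(a,150,120,130,75,6);B=crop(b,170,150,130,75,6)
cv2.imwrite(f"pics/{n}.png",cv2.resize(np.vstack([A,B]),None,fx=.66,fy=.66,interpolation=cv2.INTER_AREA))
cv2.imwrite(f"pics/{n}_t.png",a[:,:,::-1]);cv2.imwrite(f"pics/{n}_s.png",b[:,:,::-1])
o=manip.observe();print(o["t"],o["position"],o["orientation"])
for n in("hook_foot","hook_grip"):
  for c in("top","side"):
    r=manip.landmark_of(n,c)
    if r: p=r[0]["pixel"];print(n,c,round(r[0]["p"],2),np.round(p,1),np.round(onz(c,p,o["position"][2]+(11 if n=="hook_foot" else 16)),1))
E
python3 m4.py a1
```

```text
7.3833 [585.75536644 123.19869033 102.49230357] [-3.13860215e+00  1.16302584e-03  1.41664382e+00]
hook_foot top 0.65 [209.  166.3] [571.8   6.  113.5]
hook_foot side 0.76 [224.6 206.4] [564.4  10.9 113.5]
hook_grip top 0.55 [157.1 161.6] [581.  122.4 118.5]
hook_grip side 0.75 [199.5 235.8] [584.4 124.7 118.5]
```

View pics/a1.png

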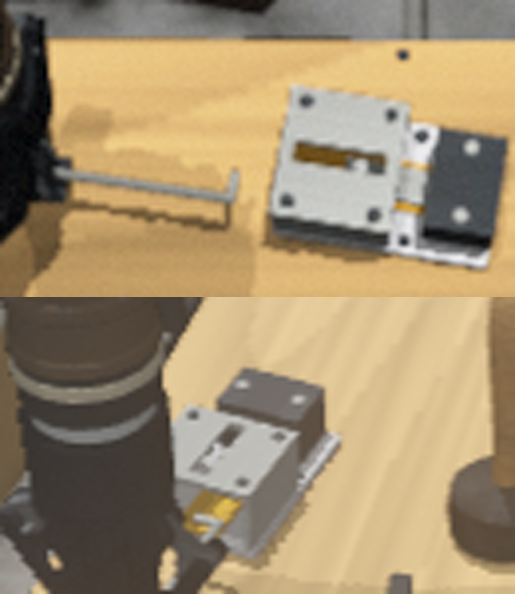

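```bash
cat > m5.py <<'E'
from h import *
L=np.array([582.2,-84.1]);a=-.154
def lat(P):
    d=np.array(P[:2])-L;c,s=np.cos(a),np.sin(a);return np.round([c*d[0]+s*d[1],-s*d[0]+c*d[1]],1)
if __name__=="__main__":
    for n,q in dict(rod1=(68,176),rod2=(228,197),tip=(235,172)).items():
        w=onz("top",(q[0]/3.96-.5+150,q[1]/3.96-.5+120),113);print(n,np.round(w,1),lat(w))
    print("tcp",lat(manip.observe()["position"]))
    # lug in roof slit, roof-slit midline: crop in latch.png
    for q in((310,265),(150,228),(365,262)):
        w=onz("top",(q[0]/10-.5+210,q[1]/10-.5+135),64+(40 if q[0]==310 else 51));print(lat(w))
E
python3 m5.py
```

```text
rod1 [577.1 101.9 113. ] [-33.6 183. ]
rod2 [565.   10.3 113. ] [-31.5  90.6]
tip [579.8   6.6 113. ] [-16.3  89.2]
tcp [-26.  206.1]
[ 1.8 19.3]
[ 1.8 56.1]
[1.6 6.5]
```

```bash
python3 m4.py a2
python3 - <<'E'
from m5 import *
import cv2
im=cv2.imread("pics/a2_t.png")
A=cv2.resize(im[145:185,155:255],None,fx=8,fy=8,interpolation=cv2.INTER_CUBIC)
cv2.imwrite("pics/a2c.png",A);print(lat(manip.observe()["position"]),manip.observe()["position"])
E
```

```text
7.6833 [587.77214659 123.55537982 105.08939834] [ 3.13892080e+00 -1.05171832e-03  1.41654369e+00]
hook_foot side 0.58 [221.2 207.6] [569.7  19.9 116.1]
hook_grip top 0.7 [155.2 160. ] [584.  126.2 121.1]
hook_grip side 0.56 [201.3 236.3] [578.9 127.8 121.1]
[-27.1 205.8] [587.02393217 123.41003766 103.83170777]
```

View pics/a2c.png

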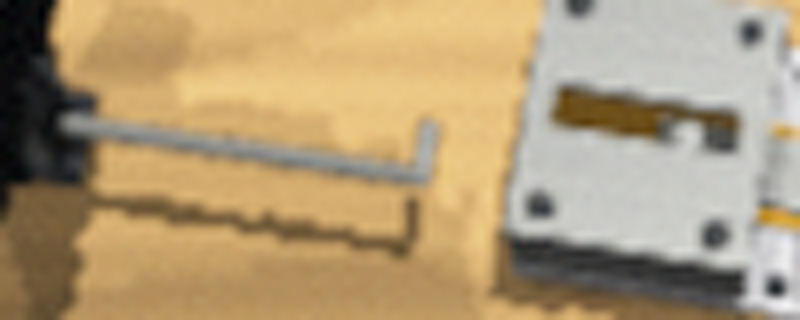

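Request:
servo_tool(motion=[0,-1.5,8,0,0,0,0,8,0,0,0,0,0,0,0,0,0,0,0,0,0,0,0,0,0])

```text
t: 8.3
position: [585.1, 123.6, 86.9]
orientation: [-3.141, 0.0, 1.417]
ft_force: [0.7, 0.2, -2.1]
grip_width: 13.0
gripper_force: 58.7
```

Request:
servo_tool(motion=[0,0,0,0,0,0,0,0,0,0,0,0,0,0,0,0,0,0,0,0,0,0,0,0,0])

```text
t: 8.72
position: [585.4, 123.7, 87.5]
orientation: [3.141, -0.0, 1.417]
ft_force: [-0.0, 1.1, -1.4]
grip_width: 13.2
gripper_force: 58.7
```

Request:
servo_tool(motion=[-12,0,0,0,0,-12,0,0,0,0,-12,0,0,0,0,-8,0,0,0,0,0,0,0,0,0])

```text
t: 9.13
position: [578.1, 77.9, 87.4]
orientation: [-3.142, 0.0, 1.414]
ft_force: [-0.4, 0.1, -1.2]
grip_width: 13.4
gripper_force: 58.7
```

Request:
servo_tool(motion=[-11,0,0,0,0,-11,0,0,0,0,-11,0,0,0,0,-11,0,0,0,0,0,0,0,0,0])

```text
t: 9.55
position: [571.3, 34.6, 87.3]
orientation: [-3.141, 0.001, 1.415]
ft_force: [-0.0, 0.3, -2.1]
grip_width: 13.3
gripper_force: 58.7
```

```bash
python3 m4.py a3
python3 - <<'E'
from m5 import *
import cv2
im=cv2.imread("pics/a3_t.png")
A=cv2.resize(im[145:195,185:285],None,fx=8,fy=8,interpolation=cv2.INTER_CUBIC)
cv2.imwrite("pics/a3c.png",A);o=manip.observe();print(lat(o["position"]),o["ft_force"])
E
```

```text
9.65 [571.76499663  36.13280326  87.3381396 ] [ 3.14158592e+00 -2.90215213e-04  1.41556573e+00]
hook_foot top 0.68 [248.2 168. ] [571.8 -83.1  98.3]
hook_grip top 0.51 [196.  168.1] [570.   36.6 103.3]
hook_grip side 0.52 [219.5 220.6] [564.4  50.8 103.3]
[-28.8 118.2] [ 0.36488694 -1.42225874 -1.41811296]
```

View pics/a3c.png

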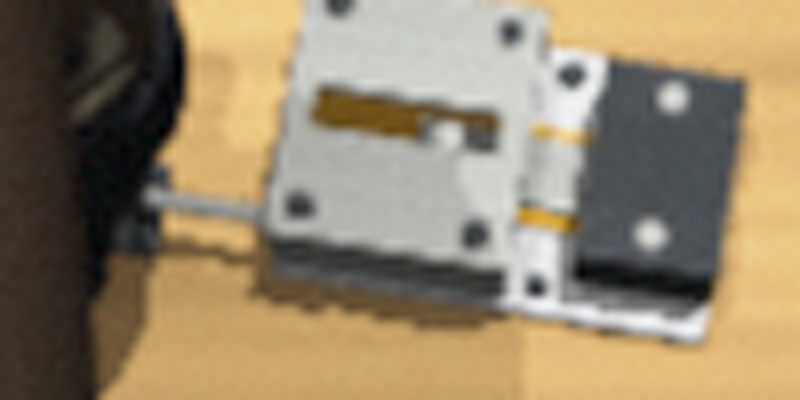

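Request:
servo_tool(motion=[0,5,0,0,0,0,5,0,0,0,0,5,0,0,0,0,0,0,0,0,0,0,0,0,0])

```text
t: 10.27
position: [587.0, 34.4, 87.1]
orientation: [-3.141, 0.0, 1.417]
ft_force: [-0.5, 0.6, -1.4]
grip_width: 13.1
gripper_force: 58.7
```

Request:
servo_tool(motion=[5,0,0,0,0,5,0,0,0,0,5,0,0,0,0,5,0,0,0,0,0,0,0,0,0])

```text
t: 10.68
position: [589.7, 55.0, 87.2]
orientation: [-3.141, -0.0, 1.418]
ft_force: [-0.0, -0.4, -2.7]
grip_width: 13.5
gripper_force: 58.7
```

Request:
servo_tool(motion=[4,0,0,0,0,4,0,0,0,0,4,0,0,0,0,4,0,0,0,0,0,0,0,0,0])

```text
t: 11.1
position: [592.3, 70.8, 87.3]
orientation: [3.142, -0.001, 1.417]
ft_force: [0.5, -1.0, -1.4]
grip_width: 13.0
gripper_force: 58.7
```

Run:
```python
from m5 import *
a=manip.camera("top");b=manip.camera("side");o=manip.observe();print(lat(o["position"]),o["ft_force"])
A=cv2.resize(a[140:185,200:285,::-1],None,fx=9,fy=9,interpolation=cv2.INTER_CUBIC)
cv2.imwrite("pics/a4.png",A)
```

```text
[-13.9 154.5] [ 0.57406989 -0.47153327 -1.21667042]
```

View pics/a4.png

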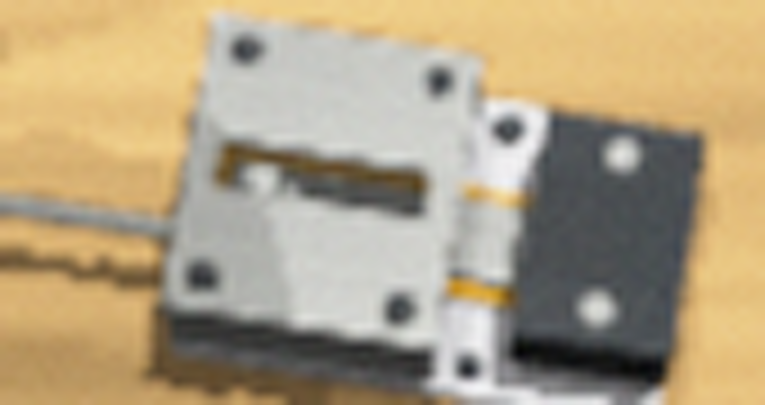

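Request:
servo_tool(motion=[2,0,0,0,0,2,0,0,0,0,1,0,0,0,0,0,0,0,0,0,0,0,0,0,0])

```text
t: 11.62
position: [592.9, 75.0, 87.3]
orientation: [-3.142, -0.0, 1.417]
ft_force: [-0.6, -1.8, -1.4]
grip_width: 13.2
gripper_force: 58.7
```

Request:
servo_tool(motion=[1,0,0,0,0,1,0,0,0,0,0,0,0,0,0,0,0,0,0,0,0,0,0,0,0])

```text
t: 12.03
position: [593.2, 76.9, 87.3]
orientation: [-3.142, -0.0, 1.417]
ft_force: [-0.1, -3.2, -1.2]
grip_width: 13.3
gripper_force: 58.7
```

Request:
servo_tool(motion=[1,0,0,0,0,1,0,0,0,0,0,0,0,0,0,0,0,0,0,0,0,0,0,0,0])

```text
t: 12.45
position: [593.5, 79.0, 87.3]
orientation: [3.142, -0.0, 1.417]
ft_force: [0.2, -2.6, -1.5]
grip_width: 13.1
gripper_force: 58.7
```

Request:
servo_tool(motion=[1,0,0,0,0,1,0,0,0,0,0,0,0,0,0,0,0,0,0,0,0,0,0,0,0])

```text
t: 12.87
position: [593.7, 79.7, 87.1]
orientation: [3.142, 0.003, 1.416]
ft_force: [-0.0, -6.5, -1.8]
grip_width: 13.2
gripper_force: 58.7
```

Request:
servo_tool(motion=[1,0,0,0,0,1,0,0,0,0,0,0,0,0,0,0,0,0,0,0,0,0,0,0,0])

```text
t: 13.28
position: [593.8, 80.0, 86.7]
orientation: [-3.142, 0.006, 1.415]
ft_force: [0.5, -13.2, -3.6]
grip_width: 13.2
gripper_force: 58.6
```

Request:
servo_tool(motion=[-4,0,0,0,0,-4,0,0,0,0,0,-5,0,0,0,0,-5,0,0,0,0,-5,0,0,0])

```text
t: 13.7
position: [577.5, 77.7, 87.4]
orientation: [-3.141, -0.001, 1.417]
ft_force: [-0.6, 0.7, -1.2]
grip_width: 13.3
gripper_force: 58.8
```

Request:
servo_tool(motion=[0,0,0,0,0,5,0,0,0,0,10,0,0,0,0,10,0,0,0,0,10,0,0,0,0])

```text
t: 14.12
position: [583.8, 113.1, 87.3]
orientation: [3.141, -0.0, 1.417]
ft_force: [-0.5, 0.2, -1.0]
grip_width: 13.2
gripper_force: 58.8
```

Request:
servo_tool(motion=[10,0,0,0,0,10,0,0,0,0,0,0,5,0,0,0,0,5,0,0,0,0,2,0,0])

```text
t: 14.53
position: [585.9, 131.5, 74.0]
orientation: [-3.14, 0.001, 1.417]
ft_force: [-1.4, -0.7, -1.3]
grip_width: 13.3
gripper_force: 58.8
```

Request:
servo_tool(motion=[0,0,1,0,0,0,0,0.5,0,0,0,0,0,0,0,0,0,0,0,0,0,0,0,0,0])

```text
t: 14.95
position: [586.7, 131.3, 74.1]
orientation: [3.141, -0.0, 1.416]
ft_force: [-0.3, -0.0, -1.5]
grip_width: 13.3
gripper_force: 58.8
```

Request:
servo_tool(motion=[0,0,0.7,0,0,0,0,0.4,0,0,0,0,0,0,0,0,0,0,0,0,0,0,0,0,0])

```text
t: 15.37
position: [586.7, 131.5, 73.1]
orientation: [3.141, 0.0, 1.417]
ft_force: [-0.7, -1.4, 3.5]
grip_width: 13.1
gripper_force: 59.4
```

Request:
servo_tool(motion=[0,0,0,0,0.4,0,0,0,0,0.6,0,0,0,0,0.8,0,0,0,0,0.8,0,0,0,0,0.8])

```text
t: 15.78
position: [586.5, 131.6, 72.5]
orientation: [-3.141, -0.0, 1.417]
ft_force: [0.5, 0.5, 0.8]
grip_width: 68.7
gripper_force: 0.0
```

Request:
servo_tool(motion=[0,0,-10,0,0.8,0,0,-25,0,0.9,0,0,-35,0,1,0,0,-35,0,1,0,0,-35,0,1])

```text
t: 16.2
position: [586.1, 131.5, 214.9]
orientation: [-3.142, -0.0, 1.417]
ft_force: [1.9, 0.7, -1.0]
grip_width: 85.5
gripper_force: 0.0
```

Request:
servo_tool(motion=[-23.4,-24,0,0,1,-23.4,-24,0,0,1,-23.4,-24,0,0,1,-23.4,-24,0,0,1,-23.5,-24.2,0,0,1])

```text
t: 16.62
position: [448.5, 33.6, 213.5]
orientation: [3.141, -0.0, 1.417]
ft_force: [-0.0, 0.3, 0.9]
grip_width: 85.6
gripper_force: 0.0
```

Request:
servo_tool(motion=[0,0,25,-0.094,1,0,0,25,-0.094,1,0,0,25,-0.094,1,0,0,20,0,1,0,0,0,0,1])

```text
t: 17.03
position: [447.4, 34.0, 114.9]
orientation: [-3.136, -0.0, 1.698]
ft_force: [-1.1, -0.2, 0.3]
grip_width: 85.4
gripper_force: 0.0
```

Run:
```python
from m5 import *
a=manip.camera("top");o=manip.observe();print(o["position"],o["orientation"])
for n,z in dict(gauge_grip=23,gauge_ears=13.5,hook_foot=18,hook_grip=23,hook=0).items():
    for c in("top",):
        r=manip.landmark_of(n,c)
        if r: print(n,r[0]["p"],np.round(onz(c,r[0]["pixel"],T+z),1))
A=cv2.resize(a[150:240,140:290,::-1],None,fx=5,fy=5,interpolation=cv2.INTER_CUBIC)
cv2.imwrite("pics/a5.png",A)
```

```text
[448.39216279  34.15454753 116.89766869] [-3.13848771e+00 -1.91350059e-04  1.69822466e+00]
gauge_grip 0.57 [452.9  36.5  87. ]
hook_foot 0.45 [577.8  13.8  82. ]
```

View pics/a5.png

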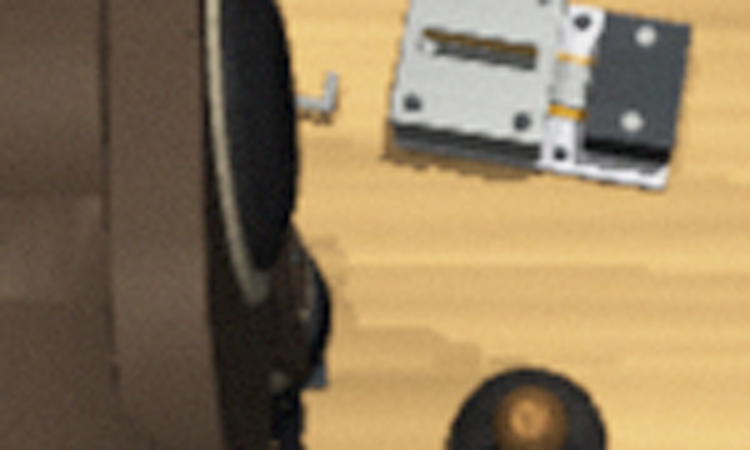

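Request:
servo_tool(motion=[0,0,15,0,1,0,0,15,0,1,0,0,15,0,1,0,0,0,0,1,0,0,0,0,0.5])

```text
t: 17.75
position: [449.7, 34.3, 73.1]
orientation: [-3.141, -0.0, 1.699]
ft_force: [-0.5, 0.6, -0.2]
grip_width: 75.5
gripper_force: 0.0
```

Request:
servo_tool(motion=[0,0,0,0,0,0,0,0,0,0,0,0,0,0,0,0,0,0,0,0,0,0,0,0,0])

```text
t: 18.17
position: [450.2, 34.3, 73.3]
orientation: [3.141, 0.0, 1.699]
ft_force: [-1.9, -0.2, 8.8]
grip_width: 13.2
gripper_force: 60.9
```

Request:
servo_tool(motion=[0,0,0,0,0,0,0,0,0,0,0,0,0,0,0,0,0,0,0,0,0,0,0,0,0])

```text
t: 18.58
position: [450.2, 34.3, 73.3]
orientation: [3.14, 0.0, 1.699]
ft_force: [-0.4, 0.6, 4.7]
grip_width: 13.4
gripper_force: 59.0
```

Request:
servo_tool(motion=[0,0,-10,0,0,0,0,-30,0,0,0,0,-30,0,0,0,0,-30,0,0,0,0,-30,0,0])

```text
t: 19.0
position: [449.0, 34.2, 204.1]
orientation: [-3.14, -0.0, 1.699]
ft_force: [1.2, -0.0, -2.0]
grip_width: 13.0
gripper_force: 58.6
```

Request:
servo_tool(motion=[0,33,0,0,0,0,33,0,0,0,0,34,0,0,0,0,0,0,0.094,0,0,0,0,0.094,0])

```text
t: 19.42
position: [550.0, 47.2, 201.3]
orientation: [-3.139, 0.0, 1.506]
ft_force: [-1.5, 0.6, -1.7]
grip_width: 13.3
gripper_force: 59.3
```

Request:
servo_tool(motion=[0,0,0,0.094,0,-31.5,5.3,0,0,0,-31.5,5.3,0,0,0,-31.5,5.3,0,0,0,-31.5,5.3,0,0,0])

```text
t: 19.83
position: [550.0, -81.7, 202.6]
orientation: [-3.14, 0.0, 1.418]
ft_force: [0.5, 0.2, -1.5]
grip_width: 13.6
gripper_force: 59.3
```

Request:
servo_tool(motion=[-31.5,5.3,0,0,0,-31.5,5.3,0,0,0,-31.5,5.3,0,0,0,-31.5,5.3,0,0,0,-31.5,5.3,0,0,0])

```text
t: 20.25
position: [552.0, -241.8, 202.6]
orientation: [-3.14, -0.0, 1.417]
ft_force: [0.5, 0.0, -0.9]
grip_width: 13.2
gripper_force: 59.3
```

Request:
servo_tool(motion=[-31.5,5.3,0,0,0,0,0,30,0,0,0,0,30,0,0,0,0,30,0,0,0,0,30,0,0])

```text
t: 20.67
position: [552.4, -272.6, 81.3]
orientation: [-3.141, -0.0, 1.416]
ft_force: [0.7, -0.0, -2.7]
grip_width: 13.1
gripper_force: 59.3
```

Request:
servo_tool(motion=[0,0,0,0,0,0,0,0,0,0,0,0,0,0,0,0,0,0,0,0,0,0,0,0,0])

```text
t: 21.08
position: [554.3, -272.9, 85.2]
orientation: [3.138, 0.001, 1.417]
ft_force: [1.0, -0.3, -1.4]
grip_width: 13.1
gripper_force: 59.2
```

Run:
```python
from m5 import *
o=manip.observe();print(o["t"],o["position"],o["orientation"][2],lat(o["position"]))
a=manip.camera("top");cv2.imwrite("pics/g1_t.png",a[:,:,::-1])
print(o["position"],lat(manip.observe()["position"]))
A=cv2.resize(a[140:200,210:310,::-1],None,fx=8,fy=8,interpolation=cv2.INTER_CUBIC)
cv2.imwrite("pics/g1.png",A)
```

```text
21.0833 [ 554.31415038 -272.88531585   85.17300386] 1.4168931463296952 [   1.4 -190.8]
[ 554.31415038 -272.88531585   85.17300386] [   1.2 -190.8]
```

View pics/g1.png

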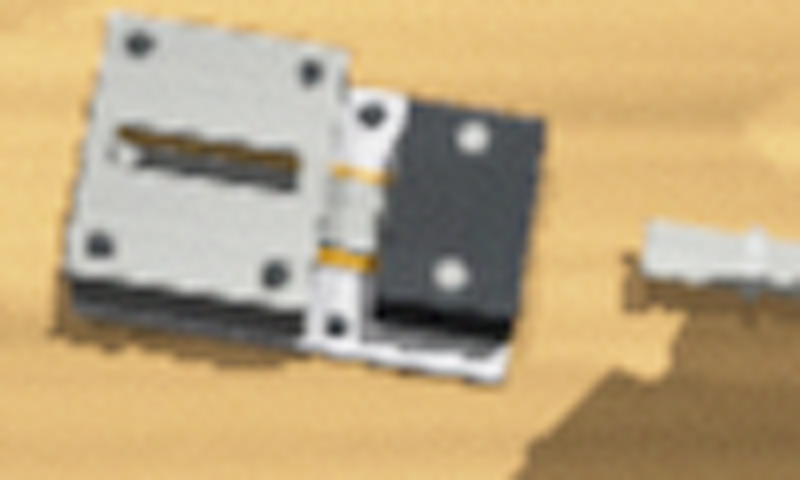

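Run:
```python
from m5 import *
def w(q,z): return onz("top",(q[0]/8-.5+210,q[1]/8-.5+140),z)
for n,q,z in [("kscrew",(461.5,205.5),T+45),("roofscrews",(205.75,158.25),T+52),("roofL",(119,143.5),T+52),("roofR",(292.5,173),T+52),("orange",(354,217),T+15),("basescrews",(354.5,220),T+5),("tip",(648,249),90.9),("tipU",(650,222),90.9),("tipD",(646,276),90.9),("ear",(755,254),90.9)]:
    print(n,np.round(w(q,z),1),lat(w(q,z)))
w1=w((461.5,205.5),109);w2=w((205.75,158.25),116);print("yaw",np.arctan2(*(w1-w2)[:2][::1])+np.pi if 0 else np.arctan2(-(w2-w1)[0],(w2-w1)[1]))
```

```text
kscrew [ 575.9 -126.5  109. ] [  0.3 -42.8]
roofscrews [587.8 -53.4 116. ] [ 0.8 31.2]
roofL [592.  -28.7 116. ] [ 1.2 56.2]
roofR [583.5 -78.1 116. ] [0.4 6.2]
orange [580.  -96.4  79. ] [ -0.3 -12.5]
basescrews [581.6 -96.9  69. ] [  1.4 -12.7]
tip [ 567.7 -182.    90.9] [  0.7 -99. ]
tipU [ 575.8 -182.8   90.9] [  8.8 -98.5]
tipD [ 559.6 -181.3   90.9] [ -7.4 -99.5]
ear [ 566.3 -213.4   90.9] [   4.1 -130.2]
yaw -0.16014635693761714
```

Request:
servo_tool(motion=[0,-0.5,5,0.004,0,0,0,5,0,0,0,0,0,0,0,0,0,0,0,0,0,0,0,0,0])

```text
t: 21.55
position: [553.0, -272.5, 73.2]
orientation: [3.14, 0.0, 1.413]
ft_force: [0.5, 0.1, 2.2]
grip_width: 13.1
gripper_force: 60.3
```

Request:
servo_tool(motion=[0,0,0,0,0,0,0,0,0,0,0,0,0,0,0,0,0,0,0,0,0,0,0,0,0])

```text
t: 21.97
position: [553.0, -272.5, 73.1]
orientation: [3.14, 0.0, 1.413]
ft_force: [2.4, -1.0, 6.0]
grip_width: 13.3
gripper_force: 60.6
```

Request:
servo_tool(motion=[10,0,-0.3,0,0,10,0,0,0,0,10,0,0,0,0,8,0,0,0,0,0,0,0,0,0])

```text
t: 22.38
position: [558.4, -233.0, 73.1]
orientation: [-3.141, -0.001, 1.414]
ft_force: [-0.3, 2.0, 6.1]
grip_width: 13.4
gripper_force: 60.9
```

Request:
servo_tool(motion=[4,0,0,0,0,4,0,0,0,0,4,0,0,0,0,0,0,0,0,0,0,0,0,0,0])

```text
t: 22.8
position: [560.2, -222.2, 73.1]
orientation: [-3.141, -0.0, 1.413]
ft_force: [-0.7, -1.0, 6.2]
grip_width: 13.0
gripper_force: 60.8
```

Request:
servo_tool(motion=[4,0,0,0,0,4,0,0,0,0,4,0,0,0,0,1.5,0,0,0,0,0,0,0,0,0])

```text
t: 23.22
position: [562.2, -209.2, 73.2]
orientation: [-3.141, 0.001, 1.413]
ft_force: [0.4, -1.9, 5.8]
grip_width: 13.5
gripper_force: 60.8
```

Request:
servo_tool(motion=[0,0,0,0,0,0,0,0,0,0,0,0,0,0,0,0,0,0,0,0,0,0,0,0,0])

```text
t: 23.63
position: [562.2, -209.1, 73.2]
orientation: [-3.141, 0.0, 1.413]
ft_force: [-0.5, -1.4, 5.3]
grip_width: 13.2
gripper_force: 60.8
```

Run:
```python
from m5 import *
o=manip.observe();print(o["position"],lat(o["position"]))
a=manip.camera("top");cv2.imwrite("pics/g2_t.png",a[:,:,::-1])
# intensity along the blade strip (lat z=15): rows sample lines at x=-10,-9.5(ears), -6,0
g=cv2.cvtColor(a,cv2.COLOR_RGB2GRAY).astype(np.float32)
c,s=np.cos(-.157),np.sin(-.157)
for x in(-14,-10,-9.5,0,6,10):
    v=[]
    for y in np.arange(-60,-86,-1.):
        p=proj("top",(582.4+c*x-s*y,-83+s*x+c*y,T+15));v.append(int(cv2.getRectSubPix(g,(1,1),(float(p[0]),float(p[1])))[0,0]))
    print(x,v)
for n in("gauge_ears","gauge_grip","keeper_mouth"):
    r=manip.landmark_of(n,"top")
    if r:print(n,r[0]["p"],lat(onz("top",r[0]["pixel"],T+(23 if "grip" in n else 13.5))))
```

```text
[ 562.23235333 -209.1428509    73.15325717] [  -0.6 -126.6]
-14 [42, 42, 42, 43, 44, 55, 68, 81, 91, 101, 105, 110, 113, 116, 115, 104, 91, 70, 47, 35, 34, 35, 37, 38, 40, 42]
-10 [42, 43, 41, 38, 40, 50, 61, 73, 86, 95, 101, 105, 102, 99, 97, 95, 87, 74, 60, 48, 36, 32, 34, 36, 38, 40]
-9.5 [41, 41, 41, 39, 42, 51, 61, 73, 85, 94, 102, 106, 102, 99, 98, 96, 89, 76, 63, 49, 36, 33, 34, 35, 37, 40]
0 [41, 40, 40, 49, 61, 87, 128, 168, 190, 211, 216, 214, 211, 208, 204, 197, 188, 178, 167, 155, 126, 97, 70, 46, 32, 36]
6 [62, 56, 55, 56, 66, 99, 136, 165, 194, 209, 212, 213, 214, 216, 216, 215, 215, 214, 213, 205, 196, 174, 141, 106, 74, 43]
10 [81, 80, 78, 76, 91, 107, 126, 147, 166, 179, 191, 197, 201, 203, 203, 203, 203, 203, 203, 203, 202, 190, 177, 146, 107, 73]
gauge_ears 0.38 [ -4.9 -64.7]
keeper_mouth 0.84 [  3.8 -66.8]
```

Run:
```python
from m5 import *
def w(q,z): return onz("top",(q[0]/8-.5+210,q[1]/8-.5+140),z)
for n,q,z in [("kface",(547,121),108),("kface2",(515,313),108),("plate",(508,380),68),("roofmouth",(110,12),115),("roofmouth2",(70,270),115),("roofin",(350,48),115)]:
    print(n,lat(w(q,z)))
im=cv2.cvtColor(cv2.imread("pics/g1_t.png"),cv2.COLOR_BGR2GRAY).astype(np.float32)
c,s=np.cos(-.157),np.sin(-.157)
# 50% edge crossings along y in L frame: keeper face top (z108), roof mouth (z115), blade tip (z90.9)
def prof(ys,xs,z):
    return [round(float(np.mean([cv2.getRectSubPix(im,(1,1),tuple(map(float,proj("top",(L[0]+c*x-s*y,L[1]+s*x+c*y,z)))))[0,0] for x in xs]))) for y in ys]
print("face",prof(np.arange(-55,-75,-1),(0,5,10,15,20),108))
print("mouth",prof(np.arange(56,74,1),(-20,-10,0,10,20),115))
print("tip",prof(np.arange(-92,-106,-1),(-4,-2,0,2,4),90.9))
```

```text
kface [ 29.3 -63.6]
kface2 [-28.3 -62.5]
plate [-39.6 -65.1]
roofmouth [39.5 65.2]
roofmouth2 [-37.1  63.9]
roofin [39.8 -4.4]
face [78, 78, 78, 78, 78, 79, 81, 89, 105, 127, 149, 166, 177, 185, 190, 193, 195, 195, 195, 195]
mouth [196, 195, 195, 196, 197, 199, 201, 199, 189, 178, 173, 175, 182, 193, 200, 203, 203, 203]
tip [182, 174, 170, 171, 172, 180, 191, 200, 208, 214, 215, 216, 217, 217]
```

Request:
servo_tool(motion=[0.5,0,0,0,0,0,0,0,0,0,0,0,0,0,0,0,0,0,0,0,0,0,0,0,0])

```text
t: 24.25
position: [562.2, -209.0, 73.1]
orientation: [-3.141, 0.001, 1.413]
ft_force: [-0.5, -3.1, 5.1]
grip_width: 13.2
gripper_force: 60.8
```

Request:
servo_tool(motion=[0,0,0,0,0.3,0,0,0,0,0.6,0,0,0,0,0.8,0,0,0,0,0.8,0,0,0,0,0.8])

```text
t: 24.67
position: [562.2, -208.7, 72.5]
orientation: [-3.141, -0.0, 1.413]
ft_force: [0.5, -0.9, -0.4]
grip_width: 68.7
gripper_force: 0.0
```

Request:
servo_tool(motion=[0,0,-10,0,0.8,0,0,-25,0,0.8,0,0,-35,0,0.8,0,0,-35,0,0.8,0,0,-35,0,0.8])

```text
t: 25.08
position: [562.1, -208.9, 215.2]
orientation: [-3.142, -0.0, 1.413]
ft_force: [0.1, -0.9, 0.1]
grip_width: 68.2
gripper_force: 0.0
```

Request:
servo_tool(motion=[-35,0,0,0,1,-35,0,0,0,1,-35,0,0,0,1,-35,0,0,0,1,-35,0,0,0,1])

```text
t: 25.5
position: [534.6, -383.3, 214.1]
orientation: [3.141, 0.0, 1.413]
ft_force: [1.3, 0.0, -0.7]
grip_width: 85.4
gripper_force: 0.0
```

Run:
```python
from m5 import *
a=manip.camera("top")
A=cv2.resize(a[150:200,180:310,::-1],None,fx=6,fy=6,interpolation=cv2.INTER_CUBIC)
cv2.imwrite("pics/g3.png",A);print(manip.observe()["t"])
for n in("gauge_ears","gauge_grip","keeper_mouth"):
    r=manip.landmark_of(n,"top")
    if r:print(n,r[0]["p"],lat(onz("top",r[0]["pixel"],T+(23 if "grip" in n else 13.5))))
```

```text
25.55
gauge_ears 0.86 [ -7.8 -63.4]
gauge_grip 0.52 [  -7.5 -119.5]
keeper_mouth 0.6 [-0.3 56.2]
```

View pics/g3.png

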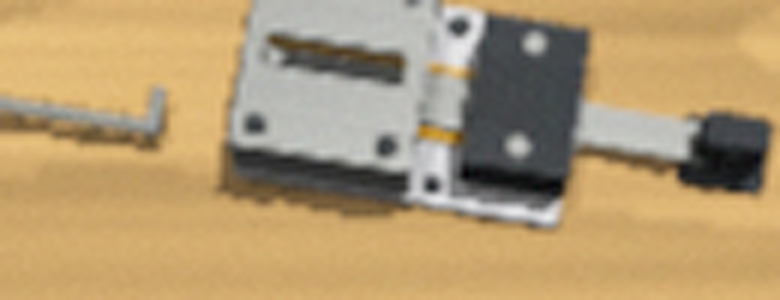

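Run:
```python
from m5 import *
def w(q,z): return onz("top",(q[0]/6-.5+180,q[1]/6-.5+150),z)
for q,z in [((735,132),106),((704,131),106),((768,137),106),((527,94),109),((690,143),79),((590,27),108)]: print(q,lat(w(q,z)))
```

```text
(735, 132) [  -1.1 -124.2]
(704, 131) [  -2.6 -112.4]
(768, 137) [  -1.1 -137. ]
(527, 94) [  0.4 -43.2]
(690, 143) [  -1.3 -110.3]
(590, 27) [ 30.8 -63.3]
```

```bash
python3 -c "
from station import manip
print(manip.close_job())"
```

```text
the job is handed in; nothing more can be done
None
```

I handed the job in at about 26 s: the bolt is drawn to its stop, the hook stands on the board about 3 cm clear of the latch, and the gauge is in the keeper slot and let go. Its ears are within about 1 mm of the keeper's face, worked out from the stem position because the keeper hides the ears from the camera. I kept the arm clear of the mallet, screwdriver and spanner, but did not re-measure them at the end.

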